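# Finish the drying stack and hold the sprung hood for loading

## Robot

A 7-joint arm with a two-finger parallel gripper is mounted at the origin on the work surface. World frame = base frame: x ahead of the robot, y to its left, z up, the work surface at z = 0. Lengths are in m, angles in degrees, forces in N, time in s.
With the tool pointing down it reaches from about 0.425 to 0.875 m from the base axis. Payload 4.7 kg.
Tool frame: the origin (TCP) lies between the finger pads; the fingertips stand 19 mm ahead of it and the grasp point (between the pads) is the TCP; x points along the fingers, z is the direction in which the jaws open and shut, and the axes are right-handed (so a half turn about x gives the same grasp; the last joint's range is limited). The gripper opens to 87 mm and grips with 3 to 60 N. Pads are 19 mm wide; open, the fingers measure 117 mm over their backs; the gripper's body (75 mm by 190 mm) begins 51 mm behind the grasp point.
Start: joints at [66.583, 18.392, -4.016, 83.108, 1.295, 78.541, -3.26], TCP at [0.267, -0.593, 0.242] pointing down, gripper open.
Joint ranges: [-163.93, 163.93], [-17.29, 119.83], [-79.2, 71.16], [3.27, 140.29], [-89.18, 269.18], [5.43, 117.66], [-154.24, 154.24]. Speed limits (degrees/s): [147.25, 147.25, 180, 180, 180, 180, 180].

## Interface

Orientations are given as [roll, pitch, yaw] about the fixed x, y, z axes, in that order (R = Rz(yaw) Ry(pitch) Rx(roll)).
In Python, from cell import monitor, read_camera, camera_model, env, regions_of gives the robot as it stands. The module is installed in compiled form; this text tells all that it offers.
- The arm moves only by the tool step_arm, never from a script. Its argument "deltas" is a list of rows, each a list of 5 numbers: the gripper's target within -1 to 1 (fully open at 1, half-way at 0, shut at -1), then the shift along the tool's x, y, z in m, then the turn about the tool's x in degrees. A call has 1 to 12 rows; each row is the pose to reach, as a shift and turn from the pose commanded when the call began, along the tool's axes at that moment; what a row does not reach only later rows make up. A row lasts 1/8 s, in which the tool goes at most 62.5 mm and 10.7 degrees, less where a joint would pass 70% of its speed; a pose out of reach is approached as far as the arm can. A call with a gripper value outside its range is refused whole. The fingers move at their own pace and stop on an object; "newtons" is the grip in N (left out, the last holds). Time passes only in rows, so rows that repeat a pose let the fingers close. It gives the time, the measured TCP pose, the force and the opening at its end, in the units of the state.
- monitor.get_obs(): the state, without advancing time (a new reading comes with each control period).
- read_camera(name): name is "scene" or "side" or "wrist"; returns (picture, depth): 384x512x3 uint8, red, green, blue; 384x512 float32, m along the optical axis (not along the pixel's ray), 0 where there is no reading.
- camera_model(name): a dict with "fx", "fy", "cx", "cy" (pixels), "xyz" and "attitude" of the camera in the world. Camera axes: x right, y down, z forward; pixel columns grow to the right and rows downward; lengths in m; the calibration is good to about 2 mm. The wrist camera is an equidistant fisheye: a pixel r from the principal point sees the ray r / f radians off the axis. A picture is of the moment at which its call begins: read the wrist's pose just before it. camera_model takes no time and is no camera call; for the wrist camera it gives the pose at the moment of the call.
- env.sign_off(): hands the job in, once; it reports no verdict.
Trained networks look in the newest picture that a camera, given by its name, has taken for a name from the list of things; names that differ only in an ending like _2 or _b are one class to them, and where a whole thing is asked for, a point or a joint stands for the part that bears it (a point fixed in the world has none). Each returns a list of dicts, best first, with "p" (0 to 1); they miss things now and then, are a little off and sometimes report something else, mostly with a low value. They report only what shows in the picture. A call takes as long as a camera call. They do not tell look-alikes from the thing itself.
- regions_of(camera, thing): "pixels" (384x512 bool, what is visible of it) and "pixel" ([column, row] in pixels, amid what is visible of it).
The state is a dict: "time_s": time; "qpos": joint angles; "joint_velocities": joint speeds; "effort": joint torques, N m; "tool_pos": TCP position; "tool_rot": TCP orientation; "force": force on the tool from outside, world axes, zero at the start; "wrist_torque": the same for the moment, N m; "grip_width": finger opening in m.
Only numpy, scipy, OpenCV 4.12 (cv2) and the standard library are available. Lean on these libraries where they do the work, as an engineer would, in place of code of your own. Each camera call takes 0.05 s, during which the arm holds its last target. There are 200 camera calls.

## Task

Finish the crosswise stack of emery sticks on the plywood board: lay the two loose reddish-brown sticks on it as the third layer, parallel to the bottom pair and directly above them. Then lift the drying box's sprung hood by its red bar until it has passed its balance point, ease it back, and hold it still about ten degrees below that point, where it would fall shut without you, so that I can load the stack. Finish while still holding the hood there, and leave the two containers and the steel block where they are.

Things in the scene. Friction and masses are not known exactly. Their poses are not given: they have to be found in the camera images.
- stick_1: Emery stick, 140 (its x) x 20 (y) x 15 mm (z), 30 g more or less. Origin: centre of its underside. Loose, wood with a reddish-brown coated part; starts lying flat on the bench, coated end either way does not matter.
- stick_2: Emery stick, 140 (its x) x 20 (y) x 15 mm (z), 30 g more or less. Origin: centre of its underside. The second loose one, like stick_1.
- board: Loose plywood board, 170 x 170 x 12 mm, 0.5 kg, lying on the bench. Origin: centre of its underside. Bottom pair of grey sticks lies along its x at y = +40 and -40 mm; the second pair lies on them along its y at x = +40 and -40 mm; the third pair belongs along its x at y = +40 and -40 mm.
- top_l (a point): Where the underside centre of one loose stick goes: 42 mm above the board's underside, on top of the second layer, above bottom stick a. Board axes.
- top_r (a point): The same for the other loose stick, above bottom stick b. Either stick may take either place.
- stick_a: Emery stick, 140 (its x) x 20 (y) x 15 mm (z), 30 g more or less. Origin: centre of its underside. Grey, bottom layer, at the board's y = +40 mm.
- stick_b: Emery stick, 140 (its x) x 20 (y) x 15 mm (z), 30 g more or less. Origin: centre of its underside. Grey, bottom layer, at the board's y = -40 mm.
- stick_c: Emery stick, 140 (its x) x 20 (y) x 15 mm (z), 30 g more or less. Origin: centre of its underside. Grey, second layer, along the board's y at x = +40 mm.
- stick_d: Emery stick, 140 (its x) x 20 (y) x 15 mm (z), 30 g more or less. Origin: centre of its underside. Grey, second layer, along the board's y at x = -40 mm.
- low_l (a point): Place of stick_a on the board.
- low_r (a point): Place of stick_b.
- mid_f (a point): Place of stick_c.
- mid_n (a point): Place of stick_d.
- hood (a joint): Angle of the clear hood (0.9 kg, spring-assisted), rad: 0 shut (level), grows as its front rises, stop at 1.45. Balance point 1.00: below it the hood falls shut, above it swings open by itself. About 2 N upward at the bar lifts it when shut, ever less towards balance. Yellow marks on the arc scales at the box sides (130 mm from the hinge) show where its side frame lies at balance.
- hood_handle (a point): Centre of the hood's red grip bar: round, 14 mm thick, 120 mm long between two arms, along the dryer's y, 48 mm out from the hood's front edge, level with the hood's plane and 85 mm above the bench when shut. It can be pinched from above with the fingers either side of it, and turns in the fingers as the hood swings.
- hood_hinge (a point): Middle of the hood's hinge line on the far top edge of the box, 85 mm above the bench, 268 mm from the bar. The hood turns about the dryer's y here; the bar moves up and then away from the robot.
- dryer: Drying box, fixed, blue sides, open front closed by the hood: 230 (x) x 250 (y) mm, hood top 90 mm above the bench. Origin: centre of its underside; -x is its front.
- resin: Bystander: upright bottle, 48 mm across, 120 mm tall. Origin at the centre of its foot.
- jar: Bystander: glass jar, 52 mm across, 60 mm tall. Origin at the centre of its foot.
- anvil: Bystander: steel bench block, 60 x 60 x 25 mm. Origin at the centre of its foot.
Mind the look-alikes: they are no part of the job. Leave any blue or purple look-alike of the stick_a alone. What is shaped like the stick_2 but yellow is not meant.

How it is judged (in metres and radians):
On the way, in this order (a step that is already met when the one before it is completed fails the run):
1. both loose sticks lie as the third layer, the lower layers in place, let go and at rest (distance between stick_a and low_l below 0.015 m and angle between the x axis of each of stick_a, stick_b and the x axis of board, either way round below 0.2 rad and distance between stick_b and low_r below 0.015 m and distance between stick_c and mid_f below 0.015 m and angle between the x axis of each of stick_c, stick_d and the y axis of board, either way round below 0.2 rad and distance between stick_d and mid_n below 0.015 m and (((distance between stick_1 and top_l below 0.015 m and angle between the x axis of stick_1 and the x axis of board, either way round below 0.2 rad) and (distance between stick_2 and top_r below 0.015 m and angle between the x axis of stick_2 and the x axis of board, either way round below 0.2 rad)) or ((distance between stick_1 and top_r below 0.015 m and angle between the x axis of stick_1 and the x axis of board, either way round below 0.2 rad) and (distance between stick_2 and top_l below 0.015 m and angle between the x axis of stick_2 and the x axis of board, either way round below 0.2 rad))) and contact force between the fingers and stick_1 below 0.1 N and contact force between the fingers and stick_2 below 0.1 N and linear speed of each of stick_1, stick_2 below 0.02 m/s), for 0.2 s.
2. the hood has been raised past its balance point (value of joint hood above 1.02 rad), for 0.1 s.
At the end, for the whole second after the job is handed in: All six sticks within 15 mm and 0.2 rad of their places (the loose ones in the third layer, either way round); hood, raised past 1.02 rad before, held still by the fingers alone between 0.70 and 0.96 rad (balance 1.00); containers and steel block within 20 mm of their start (distance between stick_a and low_l below 0.015 m and angle between the x axis of each of stick_a, stick_b and the x axis of board, either way round below 0.2 rad and distance between stick_b and low_r below 0.015 m and distance between stick_c and mid_f below 0.015 m and angle between the x axis of each of stick_c, stick_d and the y axis of board, either way round below 0.2 rad and distance between stick_d and mid_n below 0.015 m and (((distance between stick_1 and top_l below 0.015 m and angle between the x axis of stick_1 and the x axis of board, either way round below 0.2 rad) and (distance between stick_2 and top_r below 0.015 m and angle between the x axis of stick_2 and the x axis of board, either way round below 0.2 rad)) or ((distance between stick_1 and top_r below 0.015 m and angle between the x axis of stick_1 and the x axis of board, either way round below 0.2 rad) and (distance between stick_2 and top_l below 0.015 m and angle between the x axis of stick_2 and the x axis of board, either way round below 0.2 rad))) and angle between each of stick_1, stick_2's own z axis and vertical below 0.15 rad and value of joint hood between 0.7 and 0.96 rad and velocity of joint hood between -0.05 and 0.05 rad/s and contact force between the fingers and dryer above 0.2 N and contact force between each of board, stick_1, stick_2, resin, jar, anvil and dryer below 0.1 N and distance of each of resin, jar, anvil from where it was at the start of the episode below 0.02 m); the arm keeps its last pose, push and grip.
It fails at once if a container or the steel block was pushed away or tipped (distance of any of resin, jar, anvil from where it was at the start of the episode above 0.02 m or angle between any of resin, jar, anvil's own z axis and vertical above 0.3 rad).
It also fails if it takes over 67 s, if anything falls off the work surface, if the arm or the gripper's body presses on something with over 40 N, if the wrist force passes 120 N, or if a joint passes its speed limit or range.

## Working session

There is one attempt and no reset: what is moved stays moved. The work goes in short steps, Python scripts to look and compute and a tool call to move; the robot and the scene stay as the last step left them, time stands still between calls to the robot, and variables do not carry over. Pictures are saved under pics/ and viewed, about 8 in all and at most 12, crops included, and the job is handed in when it is done.

Besides the shell and the picture viewer there is one more tool, called after "Request:" by a JSON object that holds its "name" and its "arguments". step_arm: Moves the arm, as the interface text tells. Its arguments: {"type":"object","properties":{"deltas":{"type":"array"},"newtons":{"type":"number"}},"required":["deltas"]}

```bash
mkdir -p pics; python3 - <<'E'
from cell import *
import cv2,numpy as np
o=monitor.get_obs(); print({k:np.round(v,3).tolist() for k,v in o.items()})
ims=[]
for n in ("scene","side"):
    p,d=read_camera(n); print(n,camera_model(n)); cv2.imwrite(f"pics/{n}0.png",p[:,:,::-1]); np.save(f"{n}_d0.npy",d); ims.append(p)
E
```

```text
{'time_s': 0.0, 'qpos': [66.584, 18.439, -4.016, 83.173, 1.294, 78.54, -3.258], 'joint_velocities': [-0.024, 0.015, 0.015, -0.114, 0.047, -0.031, -0.008], 'effort': [0.0, -49.129, -0.404, -31.253, -0.064, 0.044, 0.0], 'tool_pos': [0.266, -0.592, 0.24], 'tool_rot': [-177.729, 89.893, 116.498], 'force': [0.277, -0.435, 0.285], 'wrist_torque': [0.014, -0.022, -0.021], 'grip_width': 0.087}
scene {'fx': 458.24661113591264, 'fy': 458.24661113591264, 'cx': 256.8438749743915, 'cy': 192.53919661507746, 'xyz': array([1.35011471, 0.66023684, 0.74016687]), 'attitude': array([-121.88887539,    0.94176198,  129.72024648])}
side {'fx': 477.0094236663662, 'fy': 477.0094236663662, 'cx': 251.9193219154873, 'cy': 192.03805765795138, 'xyz': array([ 0.42472055, -0.95286097,  0.97882175]), 'attitude': array([-1.34409221e+02,  1.25045468e-01, -7.74437141e+00])}
```

View pics/scene0.png

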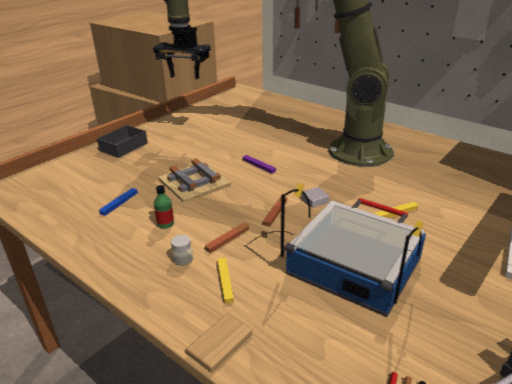

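View pics/side0.png

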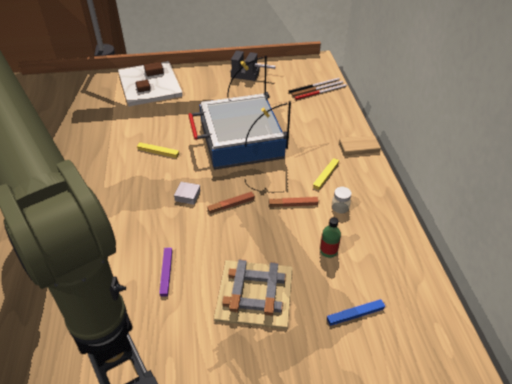

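Scene picture: the two reddish-brown sticks are at (227,237) and (273,210). The stack is at (195,180), and the dryer at (355,255) has its red bar at (383,208). In the side picture the sticks are at (293,202) and (230,203), the stack at (256,293), the bar at (195,125), the anvil at (187,193), the jar at (342,199) and the bottle at (331,240). The look-alikes are purple (167,272), blue (356,313) and yellow (158,150) and (326,174). None of those is reddish-brown.

```bash
cat > h.py <<'E'
import numpy as np,cv2
from scipy.spatial.transform import Rotation as R
from cell import *
def world(n,d,mask,cm=None):
    c=cm or camera_model(n); v,u=np.nonzero(mask&(d>0)); z=d[v,u]
    P=np.c_[(u-c['cx'])/c['fx']*z,(v-c['cy'])/c['fy']*z,z]
    return R.from_euler('xyz',c['attitude'],degrees=True).apply(P)+c['xyz']
def rect(P):
    (c,s,a)=cv2.minAreaRect((P[:,:2]*1000).astype(np.float32)); 
    if s[0]<s[1]: s=s[::-1];a+=90
    return np.round(c,1),np.round(s,1),round((a+90)%180-90,1)
E
python3 - <<'E'
from h import *
for n in ("side","scene"):
    p,d=read_camera(n); np.save(n+"_d.npy",d)
    for t in ("stick_1","stick_a","board","hood_handle","dryer","resin","jar","anvil"):
        for r in regions_of(n,t):
            if r['p']<0.3: continue
            m=r['pixels']; m2=cv2.erode(m.astype(np.uint8),np.ones((2,2)))>0
            P=world(n,d,m2 if m2.sum()>20 else m)
            if len(P)<5: continue
            print(n,t,round(r['p'],2),np.round(r['pixel']),p[m].mean(0).round(),'mean',P.mean(0).round(3),'zmed/max',np.percentile(P[:,2],[5,50,97]).round(3),*rect(P))
E
```

```text
side stick_1 0.97 [239. 287.] [141. 118. 107.] mean [ 0.476 -0.31   0.039] zmed/max [0.033 0.04  0.043] [ 477.1 -304. ] [139.1  18.4] 74.5
side stick_1 0.9 [165. 274.] [146.  89. 153.] mean [ 0.306 -0.225  0.011] zmed/max [-0.     0.012  0.016] [ 305.6 -219.4] [142.4  20.6] 84.3
side stick_1 0.79 [256. 304.] [116. 103.  97.] mean [ 0.511 -0.356  0.023] zmed/max [0.012 0.024 0.029] [ 504.8 -354.8] [137.3  28.6] -12.8
side stick_1 0.72 [231. 202.] [131.  80.  56.] mean [ 0.49  -0.008  0.009] zmed/max [-0.001  0.011  0.015] [490.   -5.8] [137.5  22.6] 16.6
side stick_1 0.7 [159. 150.] [186. 165.  74.] mean [0.285 0.257 0.009] zmed/max [-0.001  0.01   0.016] [283.6 261.2] [134.9  26.8] -25.0
side stick_1 0.69 [258. 273.] [113. 100.  96.] mean [ 0.528 -0.277  0.023] zmed/max [0.014 0.024 0.028] [ 526.1 -274.9] [134.7  22.8] -14.4
side stick_1 0.63 [323. 174.] [208. 193.  88.] mean [0.783 0.067 0.01 ] zmed/max [0.001 0.012 0.017] [787.8  75.6] [136.   17.9] 50.9
side stick_1 0.58 [354. 312.] [ 59.  88. 156.] mean [ 0.74  -0.401  0.012] zmed/max [0.003 0.013 0.017] [ 739.4 -398.9] [139.7  1
[... 5610 characters left out ...]
 [ 673.6 -251.8] [197.5  44.2] 43.9
scene resin 0.82 [163. 210.] [79. 64. 42.] mean [ 0.735 -0.192  0.058] zmed/max [0.008 0.058 0.119] [ 665.1 -262. ] [223.8  48.2] 43.5
scene jar 0.72 [182. 250.] [144. 134. 123.] mean [ 0.807 -0.042  0.04 ] zmed/max [0.009 0.04  0.062] [801.9 -47.5] [45.8 42.4] 21.3
scene anvil 0.71 [273. 214.] [133.  77.  50.] mean [0.516 0.011 0.013] zmed/max [0.003 0.014 0.018] [495.8   4. ] [142.   18.1] 16.2
scene anvil 0.67 [315. 198.] [140. 127. 125.] mean [0.381 0.063 0.021] zmed/max [0.005 0.024 0.028] [460.5  83.9] [254.3  75.1] 17.7
scene anvil 0.43 [361. 238.] [159. 148. 139.] mean [0.559 0.294 0.088] zmed/max [0.085 0.088 0.092] [479.2 291.3] [391.1 253.8] 5.1
```

```bash
cat >> h.py <<'E'
def goto(x,y,z,jaw,obs=None):
    """shift in tool axes and turn for TCP target (m) with jaw axis at 'jaw' deg in world"""
    o=obs or monitor.get_obs(); T=R.from_euler('xyz',o['tool_rot'],degrees=True)
    s=T.inv().apply(np.array([x,y,z])-o['tool_pos']); zt=T.as_matrix()[:,2]
    j=np.degrees(np.arctan2(zt[1],zt[0])); dj=(jaw-j+90)%180-90
    print('tcp',np.round(o['tool_pos'],4),'jaw',round(j,2),'q7',round(o['qpos'][6],1),'shift',np.round(s,4),'turn',round(-dj,2),'grip',round(o['grip_width'],4),'F',np.round(o['force'],1),'t',o['time_s'])
E
python3 - <<'E'
from h import *
o=monitor.get_obs(); print(R.from_euler('xyz',o['tool_rot'],degrees=True).as_matrix().round(3))
c=camera_model("wrist"); print(c, R.from_euler('xyz',c['attitude'],degrees=True).as_matrix().round(2))
goto(.52,-.31,.30,75.5); goto(.60,-.02,.30,90)
E
```

```text
[[-0.     0.912  0.41 ]
 [-0.     0.41  -0.912]
 [-1.    -0.     0.   ]]
{'fx': 297.3186396354542, 'fy': 297.3186396354542, 'cx': 257.65466764837157, 'cy': 195.41105243851163, 'xyz': array([ 0.33260492, -0.56372702,  0.38574761]), 'attitude': array([ 1.64619530e+02,  6.16422023e-02, -6.58210899e+01])} [[ 0.41 -0.88 -0.24]
 [-0.91 -0.4  -0.11]
 [-0.    0.27 -0.96]]
tcp [ 0.2667 -0.5928  0.2416] jaw -65.77 q7 -3.3 shift [-0.0584  0.347  -0.1539] turn 38.73 grip 0.0871 F [-0.2 -0.1  0. ] t 1.0
tcp [ 0.2667 -0.5928  0.2416] jaw -65.77 q7 -3.3 shift [-0.0585  0.539  -0.3856] turn 24.23 grip 0.0871 F [-0.2 -0.1  0. ] t 1.0
```

Request:
{"name": "step_arm", "arguments": {"deltas": [[1, -0.01, 0.06, -0.02, 10], [1, -0.02, 0.11, -0.05, 20], [1, -0.03, 0.17, -0.075, 30], [1, -0.04, 0.23, -0.1, 38.7], [1, -0.05, 0.28, -0.125, 38.7], [1, -0.0584, 0.347, -0.154, 38.7], [1, -0.0584, 0.347, -0.154, 38.7], [1, -0.0584, 0.347, -0.154, 38.7]]}}

```text
time_s: 2.0
tool_pos: [0.5204, -0.3093, 0.3]
tool_rot: [-10.1, 90.0, -114.4]
force: [-0.3, -0.5, -0.4]
grip_width: 0.0868
```

```bash
cat >> h.py <<'E'
def wworld(d,mask,c):
    v,u=np.nonzero(mask&(d>0)); a=(u-c['cx'])/c['fx'];b=(v-c['cy'])/c['fy']; th=np.hypot(a,b); z=d[v,u]
    k=np.tan(th)/np.maximum(th,1e-9)
    P=np.c_[a*k*z,b*k*z,z]
    return R.from_euler('xyz',c['attitude'],degrees=True).apply(P)+c['xyz']
def wlook(tag,things,pmin=.3,zlo=None):
    c=camera_model("wrist"); p,d=read_camera("wrist"); cv2.imwrite(f"pics/{tag}.png",p[:,:,::-1])
    for t in things:
        for r in regions_of("wrist",t):
            if r['p']<pmin: continue
            m=r['pixels']; P=wworld(d,m,c)
            if len(P)<20: continue
            zm=np.percentile(P[:,2],95); Q=P[P[:,2]>zm-.006]
            print(t,round(r['p'],2),np.round(r['pixel']),p[m].mean(0).round(),'top',zm.round(4),'mean',Q.mean(0).round(4),*rect(Q))
    return p,d,c
E
python3 - <<'E'
from h import *
wlook("w1",("board","stick_1"))
goto(.495,.0,.15,106);goto(.60,-.02,.30,90)
E
```

```text
board 0.86 [256. 161.] [193. 165. 115.] top 0.0145 mean [ 0.5231 -0.3092  0.0132] [ 516.3 -308. ] [171.1 170.6] 75.1
stick_1 0.85 [ 72. 125.] [146.  92.  61.] top 0.0175 mean [ 0.6682 -0.0237  0.0159] [669.  -22.2] [140.5  22.8] -4.8
stick_1 0.82 [286. 170.] [133. 120. 111.] top 0.0296 mean [ 0.5078 -0.3472  0.0282] [ 505.2 -346.9] [138.1  20.8] -15.0
stick_1 0.77 [231. 170.] [132. 120. 111.] top 0.0296 mean [ 0.5326 -0.2711  0.0282] [ 527.2 -269.2] [139.4  20.5] -15.1
stick_1 0.77 [256. 197.] [128. 111. 100.] top 0.0445 mean [ 0.479  -0.2984  0.0432] [ 478.  -299.5] [139.6  20.9] 74.5
stick_1 0.76 [22. 88.] [197. 178.  75.] top 0.0177 mean [0.7804 0.07   0.0161] [785.5  76.9] [127.9  21.9] 50.1
stick_1 0.68 [235. 298.] [106.  56. 114.] top 0.0177 mean [ 0.3077 -0.2157  0.0162] [ 306.4 -215.6] [139.5  22.7] 84.8
stick_1 0.66 [257. 141.] [138. 120. 107.] top 0.0445 mean [ 0.5546 -0.3185  0.0432] [ 554.4 -318.1] [140.2  20.5] 74.6
stick_1 0.6 [ 80. 206.] [147.  92.  62.] top 0.0175 mean [0.5296 0.0083 0.016 ] [527.5   9.4] [64.5 20.1] 16.4
stick_1 0.59 [283.  25.] [ 60.  89. 155.] top 0.0173 mean [ 0.7133 -0.3985  0.0158] [ 715.9 -398.7] [90.5 21.6] 10.5
tcp [ 0.5183 -0.3123  0.2996] jaw -104.69 q7 -78.2 shift [ 0.1494 -0.1016 -0.2963] turn -30.69 grip 0.0869 F [-0.7  0.4 -0.4] t 2.15
tcp [ 0.5183 -0.3123  0.2996] jaw -104.69 q7 -78.2 shift [-0.0007  0.0049 -0.3034] turn -14.69 grip 0.0869 F [-0.7  0.4 -0.4] t 2.15
```

View pics/w1.png

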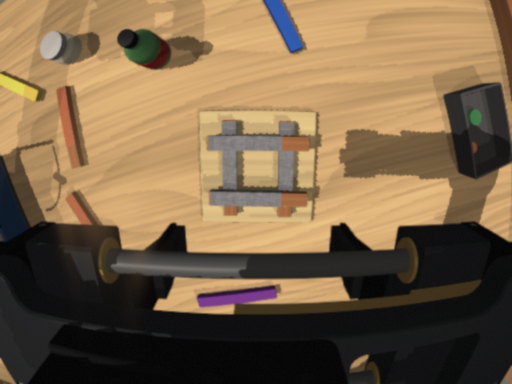

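The wrist picture shows the stack at (257,165), the bottom pair running up the picture and the second pair across it at rows 143 and 198. The two reddish-brown sticks are at (68,125) and (80,207), and both are clear of the yellow, purple and blue ones. I'm going to the first stick.

Request:
{"name": "step_arm", "arguments": {"deltas": [[1, 0, 0.014, -0.055, -3], [1, 0, 0.028, -0.115, -6], [1, 0, 0.042, -0.175, -9.85], [1, 0.03, 0.056, -0.235, -9.85], [1, 0.07, 0.07, -0.295, -9.85], [1, 0.1, 0.0703, -0.316, -9.85], [1, 0.1, 0.0703, -0.316, -9.85], [1, 0.1, 0.0703, -0.316, -9.85]]}}

```text
time_s: 3.15
tool_pos: [0.667, -0.0246, 0.2002]
tool_rot: [6.5, 89.9, -88.3]
force: [0.1, -1.1, 0.1]
grip_width: 0.087
```

```bash
python3 - <<'E'
from h import *
p,d,c=wlook("w2",("stick_1",),.4)
# second estimate by colour, reddish brown
goto(.669,-.022,.023,85.2)
E
```

```text
stick_1 0.84 [156.  87.] [232. 217.  96.] top 0.0175 mean [0.7876 0.0792 0.0161] [790.3  82.8] [139.5  21.1] 50.1
stick_1 0.76 [502. 108.] [ 50.  76. 134.] top 0.0168 mean [ 0.7496 -0.3885  0.0152] [ 740.8 -393.7] [138.9  23.9] 11.0
stick_1 0.73 [257. 174.] [190. 113.  76.] top 0.0174 mean [ 0.6719 -0.022   0.0162] [668.3 -21.4] [139.6  20. ] -4.6
stick_1 0.61 [241. 288.] [174. 102.  70.] top 0.0175 mean [0.5238 0.0088 0.0197] [598.4   2.6] [194.1  35.7] -4.5
stick_1 0.61 [356. 372.] [65. 43. 55.] top 0.0093 mean [ 0.3203 -0.1682  0.0063] [ 320.4 -168.4] [26.8  2.8] 83.3
stick_1 0.42 [489. 228.] [70. 52. 37.] top 0.0283 mean [ 0.5724 -0.3628  0.0267] [ 572.2 -362.4] [17.6  3. ] 76.3
tcp [ 0.6676 -0.0248  0.2015] jaw -94.86 q7 -101.3 shift [ 0.1785  0.0007 -0.0032] turn -0.06 grip 0.0869 F [0.  0.5 0.3] t 3.25
```

Request:
{"name": "step_arm", "arguments": {"deltas": [[0.2, 0.06, 0.0007, -0.003, 0], [0.2, 0.12, 0.0007, -0.003, 0], [0.2, 0.16, 0.0007, -0.003, 0], [0.2, 0.178, 0.0007, -0.003, 0], [0.2, 0.178, 0.0007, -0.003, 0], [-0.9, 0.178, 0.0007, -0.003, 0], [-0.9, 0.178, 0.0007, -0.003, 0], [-0.9, 0.178, 0.0007, -0.003, 0], [-0.9, 0.178, 0.0007, -0.003, 0], [-0.9, 0.12, 0.0007, -0.003, 0], [-0.9, 0.06, 0.0007, -0.003, 0], [-0.9, 0.06, 0.0007, -0.003, 0]], "newtons": 15}}

```text
time_s: 4.75
tool_pos: [0.6718, -0.0182, 0.1467]
tool_rot: [92.6, 89.3, -2.0]
force: [-0.5, -0.2, -0.0]
grip_width: 0.0198
```

```bash
python3 - <<'E'
from h import *
import time
goto(.527,-.2696,.15,75.1);
for i in range(3): read_camera("wrist"); goto(.527,-.2696,.15,75.1)
p,d,c=wlook("w3",("stick_1",),.4)
E
```

```text
tcp [ 0.6718 -0.0182  0.1467] jaw -94.62 q7 -102.4 shift [-0.0049 -0.124   0.2623] turn 10.28 grip 0.0198 F [-0.5 -0.2 -0. ] t 4.75
tcp [ 0.6697 -0.0184  0.1432] jaw -94.62 q7 -102.4 shift [-0.0075 -0.122   0.2618] turn 10.28 grip 0.0198 F [ 0.   0.1 -1.5] t 4.8
tcp [ 0.6681 -0.0187  0.1406] jaw -94.62 q7 -102.4 shift [-0.0095 -0.1204  0.2615] turn 10.28 grip 0.0197 F [-0.3 -1.  -1.3] t 4.85
tcp [ 0.6672 -0.0187  0.1389] jaw -94.62 q7 -102.4 shift [-0.0108 -0.1195  0.2613] turn 10.28 grip 0.0199 F [ 0.2 -0.2 -0.8] t 4.9
stick_1 0.97 [259. 193.] [150.  88.  61.] top 0.1338 mean [ 0.6947 -0.0215  0.1327] [683.2 -20.7] [108.8  20.8] -4.4
```

Request:
{"name": "step_arm", "arguments": {"deltas": [[-0.9, -0.012, -0.02, 0.04, 3], [-0.9, -0.012, -0.05, 0.1, 6], [-0.9, -0.012, -0.08, 0.16, 10.3], [-0.9, -0.012, -0.105, 0.22, 10.3], [-0.9, -0.012, -0.119, 0.261, 10.3], [-0.9, -0.012, -0.119, 0.261, 10.3], [-0.9, -0.012, -0.119, 0.261, 10.3], [-0.9, -0.012, -0.119, 0.261, 10.3]]}}

```text
time_s: 6.0
tool_pos: [0.5289, -0.2672, 0.1512]
tool_rot: [-136.4, 89.9, 118.9]
force: [0.4, -0.4, -0.7]
grip_width: 0.0195
```

```bash
python3 - <<'E'
from h import *
p,d,c=wlook("w4",("stick_1",),.4)
goto(.527,-.2696,.065,75.1);
E
```

```text
stick_1 0.87 [352.  11.] [ 60.  96. 175.] top 0.0169 mean [ 0.6822 -0.4033  0.0154] [ 684.2 -404.6] [25.7 20.9] 9.9
stick_1 0.8 [303. 226.] [88. 83. 79.] top 0.044 mean [ 0.4854 -0.295   0.0427] [ 483.6 -293.7] [13.7 10.7] -16.0
stick_1 0.79 [324. 155.] [108.  92.  82.] top 0.0442 mean [ 0.5519 -0.3296  0.0431] [ 554.8 -318. ] [139.   20.8] 75.0
stick_1 0.66 [ 84. 287.] [132.  85.  57.] top 0.0173 mean [ 0.4637 -0.0158  0.0172] [ 522.9 -100.6] [241.1  55.3] -54.5
stick_1 0.64 [299. 167.] [197. 176. 125.] top 0.0142 mean [ 0.5455 -0.3139  0.0131] [ 533.9 -312.2] [170.4 134.8] 75.2
stick_1 0.58 [342. 186.] [93. 89. 87.] top 0.0292 mean [ 0.5218 -0.3504  0.0281] [ 525.  -351.8] [99.8 21.8] -14.3
tcp [ 0.529  -0.2675  0.1516] jaw -104.76 q7 -83.9 shift [ 0.0866 -0.0013  0.0026] turn 0.14 grip 0.02 F [ 0.2  0.2 -0.8] t 6.1
```

View pics/w4.png

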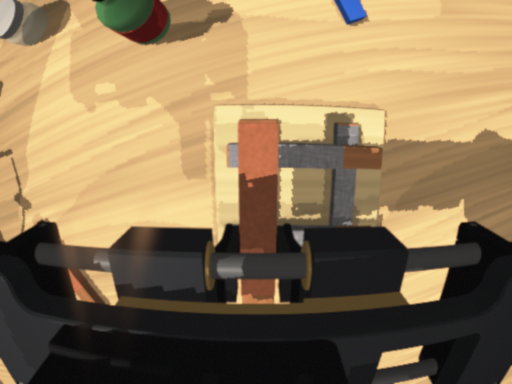

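Request:
{"name": "step_arm", "arguments": {"deltas": [[-0.9, 0.04, -0.001, 0.0025, 0.1], [-0.9, 0.066, -0.001, 0.0025, 0.1], [-0.9, 0.066, -0.001, 0.0025, 0.1], [-0.9, 0.066, -0.001, 0.0025, 0.1]]}}

```text
time_s: 6.6
tool_pos: [0.5278, -0.2711, 0.0871]
tool_rot: [82.0, 89.9, -23.0]
force: [0.3, -0.2, 0.1]
grip_width: 0.02
```

```bash
cat >> h.py <<'E'
def held(zlo,zhi):
    c=camera_model("wrist"); p,d=read_camera("wrist"); q=p.astype(int)
    m=(q[:,:,0]-q[:,:,2]>35)&(q[:,:,0]>1.35*q[:,:,1])&(d>0)
    P=wworld(d,m,c); P=P[(P[:,2]>zlo)&(P[:,2]<zhi)]; lo,hi=np.percentile(P[:,2],[50,95]); P=P[abs(P[:,2]-lo)<.005]
    print('held n',len(P),'z',lo.round(4),*rect(P)); c,s,a=rect(P); e=np.array([np.cos(np.radians(a)),np.sin(np.radians(a))]); print('far end',(c/1000+s[0]/2000*e).round(4)); return P
E
python3 - <<'E'
from h import *
held(.06,.12)
goto(.527,-.2696,.065,75.1);
E
```

```text
held n 5878 z 0.0811 [ 543.1 -275.6] [108.4  20.4] -15.3
far end [ 0.5954 -0.2899]
tcp [ 0.528  -0.2714  0.0875] jaw -104.98 q7 -84.6 shift [ 0.0225 -0.0014 -0.0015] turn -0.08 grip 0.0196 F [0.  0.2 0.9] t 6.65
```

Request:
{"name": "step_arm", "arguments": {"deltas": [[-0.9, 0.012, -0.001, -0.002, 0], [-0.9, 0.021, -0.001, -0.002, 0], [-0.9, 0.021, -0.001, -0.002, 0], [-0.9, 0.021, -0.001, -0.002, 0], [-0.35, 0.021, -0.001, -0.002, 0], [-0.1, 0.021, -0.001, -0.002, 0], [-0.1, 0.021, -0.001, -0.002, 0], [-0.1, -0.02, -0.001, -0.002, 0], [0, -0.08, -0.001, -0.002, 0], [0, -0.115, -0.001, -0.002, 0], [0, -0.115, -0.001, -0.002, 0], [0, -0.115, -0.001, -0.002, 0]]}}

```text
time_s: 8.15
tool_pos: [0.5257, -0.269, 0.2002]
tool_rot: [-92.6, 89.9, 162.3]
force: [-0.2, 0.3, -0.8]
grip_width: 0.0436
```

```bash
python3 - <<'E'
from h import *
wlook("w5",("stick_1",),.4); held(.05,.07)
goto(.493,.0,.2,106.4);
E
```

```text
stick_1 0.97 [306. 143.] [119. 105.  94.] top 0.0443 mean [ 0.5532 -0.3242  0.0431] [ 554.3 -318.8] [141.4  21. ] 75.4
stick_1 0.87 [334.  14.] [ 55.  92. 173.] top 0.0171 mean [ 0.6905 -0.4021  0.0155] [ 692.7 -402.9] [42.7 20.9] 10.1
stick_1 0.82 [ 9. 88.] [186. 165.  70.] top 0.0173 mean [0.7562 0.0399 0.0159] [757.6  43.1] [40.5 20.8] 50.0
stick_1 0.77 [304. 217.] [141. 120. 106.] top 0.0443 mean [ 0.4779 -0.3044  0.0431] [ 495.7 -303.9] [139.9  56.8] 74.4
stick_1 0.72 [ 64. 224.] [160. 101.  69.] top 0.0175 mean [0.5328 0.0077 0.0181] [557. -89.] [232.8  56.1] -75.8
stick_1 0.7 [256. 180.] [207. 124.  84.] top 0.0593 mean [ 0.531  -0.2707  0.0582] [ 526.5 -269.5] [139.7  20.5] -15.0
stick_1 0.69 [331. 178.] [110.  98.  90.] top 0.0293 mean [ 0.511  -0.3478  0.0281] [ 505.9 -347. ] [140.   21.4] -14.9
held n 2832 z 0.0582 [ 597.3 -253.4] [273.6  81.7] 13.0
far end [ 0.7306 -0.2226]
tcp [ 0.5253 -0.2688  0.1992] jaw -105.02 q7 -83.3 shift [-0.0004 -0.1009 -0.2512] turn -31.42 grip 0.0434 F [ 0.1  0.5 -0.1] t 8.3
```

Request:
{"name": "step_arm", "arguments": {"deltas": [[0.2, 0, -0.02, -0.05, -8], [0.2, 0, -0.045, -0.11, -18], [0.2, 0, -0.07, -0.17, -28], [0.2, 0, -0.09, -0.225, -31.4], [0.2, 0, -0.103, -0.251, -31.4], [0.2, 0, -0.103, -0.251, -31.4], [0.2, 0, -0.103, -0.251, -31.4], [0.2, 0, -0.103, -0.251, -31.4]]}}

```text
time_s: 9.3
tool_pos: [0.4918, -0.0016, 0.2005]
tool_rot: [-100.9, 90.0, -174.7]
force: [-0.3, 0.2, -0.0]
grip_width: 0.052
```

```bash
python3 - <<'E'
from h import *
wlook("w6",("stick_1","dryer","hood_handle"),.3)
goto(.491,.0,.023,106.4);
E
```

```text
stick_1 0.94 [493. 210.] [140. 118. 103.] top 0.0439 mean [ 0.5539 -0.3152  0.0426] [ 553.8 -318.2] [142.1  20.7] 75.1
stick_1 0.91 [479. 202.] [158.  92.  63.] top 0.0589 mean [ 0.5553 -0.2732  0.0582] [ 527.7 -191.9] [232.4  96.3] -77.8
stick_1 0.82 [505. 210.] [125. 117. 109.] top 0.029 mean [ 0.5482 -0.3551  0.0275] [ 548.4 -355.9] [51.7 44.5] 18.2
stick_1 0.71 [455. 208.] [99. 94. 90.] top 0.029 mean [ 0.5406 -0.2678  0.0277] [ 547.5 -271.7] [97.4 17.3] -14.6
stick_1 0.6 [254. 175.] [207. 125.  84.] top 0.0174 mean [0.4951 0.0016 0.0162] [491.6   1. ] [139.6  20.1] 16.5
stick_1 0.56 [ 64. 234.] [187. 165.  75.] top 0.0178 mean [0.3459 0.2332 0.0251] [425.4 160.5] [258.4  20.4] -43.4
dryer 0.65 [72. 88.] [144. 144. 140.] top 0.0922 mean [0.542  0.233  0.0917] [519.3 255. ] [243.5 208.8] 0.7
hood_handle 0.86 [51. 91.] [187. 183. 173.] top 0.0918 mean [0.5402 0.2362 0.089 ] [526.6 245.4] [251.  203.7] 6.6
hood_handle 0.69 [71. 86.] [144. 143. 139.] top 0.0922 mean [0.542  0.2329 0.0917] [523.9 249.2] [246.9 206. ] 4.2
tcp [ 0.4919 -0.0008  0.2008] jaw -73.71 q7 -77.3 shift [ 0.1778 -0.0006 -0.001 ] turn -0.11 grip 0.0519 F [-0.  -1.1  0.1] t 9.5
```

View pics/w6.png

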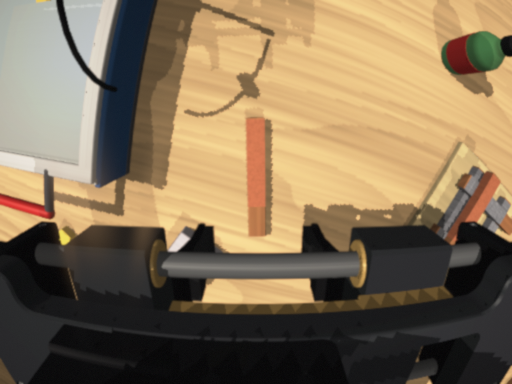

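Request:
{"name": "step_arm", "arguments": {"deltas": [[0.2, 0.06, 0, -0.002, 0], [0.2, 0.12, 0, -0.002, 0], [0.2, 0.16, 0, -0.002, 0], [0.2, 0.178, 0, -0.002, 0], [0.2, 0.178, 0, -0.002, 0], [-0.9, 0.178, 0, -0.002, 0], [-0.9, 0.178, 0, -0.002, 0], [-0.9, 0.178, 0, -0.002, 0], [-0.9, 0.178, 0, -0.002, 0], [-0.9, 0.12, 0, -0.002, 0], [-0.9, 0.06, 0, -0.002, 0], [-0.9, 0.06, 0, -0.002, 0]], "newtons": 15}}

```text
time_s: 11.0
tool_pos: [0.495, 0.002, 0.146]
tool_rot: [65.4, 89.4, -8.3]
force: [-0.6, 0.6, -1.0]
grip_width: 0.0196
```

```bash
python3 - <<'E'
from h import *
for i in range(4): read_camera("wrist")
goto(.5056,-.3468,.15,75.1)
E
```

```text
tcp [0.49   0.0018 0.1394] jaw -73.63 q7 -79.3 shift [-0.0106 -0.0833  0.3388] turn 31.27 grip 0.0202 F [-0.3  0.5 -0.5] t 11.2
```

Request:
{"name": "step_arm", "arguments": {"deltas": [[-0.9, -0.015, -0.01, 0.05, 8], [-0.9, -0.015, -0.025, 0.11, 18], [-0.9, -0.015, -0.04, 0.17, 28], [-0.9, -0.015, -0.055, 0.23, 31.3], [-0.9, -0.015, -0.07, 0.29, 31.3], [-0.9, -0.011, -0.083, 0.339, 31.3], [-0.9, -0.011, -0.083, 0.339, 31.3], [-0.9, 0.02, -0.083, 0.339, 31.3], [-0.9, 0.054, -0.083, 0.339, 31.3], [-0.9, 0.054, -0.083, 0.339, 31.3], [-0.9, 0.054, -0.083, 0.339, 31.3]]}}

```text
time_s: 12.58
tool_pos: [0.5076, -0.3462, 0.0873]
tool_rot: [176.6, 90.0, 71.7]
force: [-0.2, 0.1, 0.3]
grip_width: 0.0198
```

```bash
python3 - <<'E'
from h import *
held(.066,.12)
goto(.5056,-.3468,.065,75.1);
E
```

```text
held n 5818 z 0.0801 [ 522.3 -350.5] [108.8  20.6] -14.5
far end [ 0.575  -0.3641]
tcp [ 0.5081 -0.3467  0.0881] jaw -104.89 q7 -77.2 shift [ 0.0231 -0.0024  0.0008] turn 0.01 grip 0.0199 F [-0.7  0.1  0.5] t 12.625
```

Request:
{"name": "step_arm", "arguments": {"deltas": [[-0.9, 0.012, -0.0015, 0.001, 0], [-0.9, 0.02, -0.0015, 0.001, 0], [-0.9, 0.02, -0.0015, 0.001, 0], [-0.9, 0.02, -0.0015, 0.001, 0], [-0.35, 0.02, -0.0015, 0.001, 0], [-0.1, 0.02, -0.0015, 0.001, 0], [-0.1, 0.02, -0.0015, 0.001, 0], [-0.1, -0.02, -0.0015, 0.001, 0], [0, -0.08, -0.0015, 0.001, 0], [0, -0.14, -0.0015, 0.001, 0], [0, -0.19, -0.0015, 0.001, 0], [0, -0.19, -0.0015, 0.001, 0]]}}

```text
time_s: 14.12
tool_pos: [0.5076, -0.3485, 0.2827]
tool_rot: [69.8, 89.4, -35.1]
force: [-0.4, 0.0, 0.7]
grip_width: 0.0435
```

```bash
python3 - <<'E'
from h import *
wlook("w7",("stick_1","board"),.4)
goto(.45,.27,.28,0)
n="side"; p,d=read_camera(n)
c=camera_model(n); q=p.astype(int); m=(q[:,:,0]>120)&(q[:,:,0]>2.2*q[:,:,1])&(q[:,:,0]>2*q[:,:,2])&(d>0)
m[:, :150]=0; m[:,230:]=0; m[:90]=0;m[160:]=0
P=world(n,d,m,c); print('bar side',len(P),P.mean(0).round(3),P.max(0).round(3),*rect(P))
n="scene"; p,d=read_camera(n)
c=camera_model(n); q=p.astype(int); m=(q[:,:,0]>100)&(q[:,:,0]>2.2*q[:,:,1])&(q[:,:,0]>2*q[:,:,2])&(d>0)
m[:, :340]=0; m[:,430:]=0; m[:190]=0;m[230:]=0
P=world(n,d,m,c); print('bar scene',len(P),P.mean(0).round(3),P.max(0).round(3),*rect(P))
E
```

```text
stick_1 0.97 [227. 143.] [139. 124. 114.] top 0.0445 mean [ 0.554  -0.3214  0.0432] [ 554.4 -318.5] [140.   19.9] 74.6
stick_1 0.91 [194. 172.] [190. 114.  78.] top 0.0595 mean [ 0.529  -0.271   0.0583] [ 521.3 -289.3] [138.3  61.3] -14.7
stick_1 0.85 [228. 201.] [136. 121. 111.] top 0.0447 mean [ 0.4784 -0.2999  0.0432] [ 478.2 -298.2] [138.9  21.1] 74.5
stick_1 0.76 [233. 300.] [104.  55. 113.] top 0.0174 mean [ 0.3075 -0.2579  0.0157] [ 305.2 -251.8] [66.9 17.1] 84.8
stick_1 0.74 [10. 98.] [189. 174.  75.] top 0.0177 mean [0.7602 0.0452 0.0161] [762.   48.4] [51.9 21.4] 50.9
stick_1 0.73 [205. 178.] [77. 70. 63.] top 0.0289 mean [ 0.5196 -0.2775  0.0272] [ 505.1 -273.5] [90.4  2.7] -14.3
stick_1 0.67 [232. 159.] [188. 163. 114.] top 0.0145 mean [ 0.5241 -0.3169  0.0133] [ 516.4 -307.7] [170.9 169.7] 75.0
stick_1 0.61 [255.  22.] [ 65. 102. 183.] top 0.0173 mean [ 0.7098 -0.3994  0.0158] [ 713.4 -399.2] [85.4 21.2] 10.6
stick_1 0.57 [258. 169.] [203. 120.  81.] top 0.0595 mean [ 0.5097 -0.3486  0.0582] [ 505.7 -347.2] [137.3  19.9] -14.7
board 0.84 [232. 161.] [188. 163. 114.] top 0.0144 mean [ 0.524  -0.3168  0.0133] [ 516.4 -307.7] [170.9 169.7] 75.0
tcp [ 0.5049 -0.3471  0.2758] jaw -104.93 q7 -75.4 shift [-0.0036 -0.212  -0.5821] turn 75.07 grip 0.0433 F [-0.3 -0.2 -0.7] t 14.275
bar side 82 [0.402 0.274 0.086] [0.411 0.468 0.092] [397.4 335.7] [265.4  11.8] -86.1
bar scene 188 [0.408 0.277 0.09 ] [0.419 0.341 0.095] [406.8 278.5] [125.3  14.3] -84.4
```

The third layer is in place: the sticks are at (526,-270) and (506,-347) mm, against targets of (527,-269) and (506,-347). Next is the bar.

Request:
{"name": "step_arm", "arguments": {"deltas": [[0.2, 0, -0.01, -0.05, -10], [0.2, 0, -0.03, -0.105, -20], [0.2, 0, -0.05, -0.16, -30], [0.2, 0, -0.07, -0.215, -40], [0.2, 0, -0.1, -0.27, -50], [0.2, 0, -0.125, -0.325, -60], [0.2, 0, -0.15, -0.38, -70], [0.2, 0, -0.18, -0.435, -80], [0.2, 0, -0.21, -0.49, -90], [0.2, 0, -0.235, -0.54, -100], [0.2, 0, -0.258, -0.575, -110], [0.2, 0, -0.258, -0.575, -110]]}}

```text
time_s: 15.88
tool_pos: [0.4016, 0.2781, 0.2759]
tool_rot: [158.2, 89.8, 163.7]
force: [0.1, -0.6, -0.4]
grip_width: 0.0521
```

```bash
python3 - <<'E'
from h import *
for i in range(3): read_camera("wrist")
c=camera_model("wrist"); p,d=read_camera("wrist"); cv2.imwrite("pics/w8.png",p[:,:,::-1])
q=p.astype(int); m=(q[:,:,0]>90)&(q[:,:,0]>2.2*q[:,:,1])&(q[:,:,0]>2*q[:,:,2])
P=wworld(d,m,c); P=P[(P[:,2]>.06)&(P[:,2]<.11)]; print(len(P),P.mean(0).round(4),P.max(0).round(4),*rect(P))
goto(.404,.275,.085,5)
E
```

```text
1160 [0.4024 0.2773 0.0916] [0.4146 0.3401 0.0953] [402.5 275.6] [129.4  12.9] -84.0
tcp [0.4048 0.273  0.2762] jaw 4.89 q7 -31.0 shift [ 0.1912  0.0022 -0.0004] turn -0.11 grip 0.0521 F [-0.1 -0.9  0. ] t 16.075
```

View pics/w8.png

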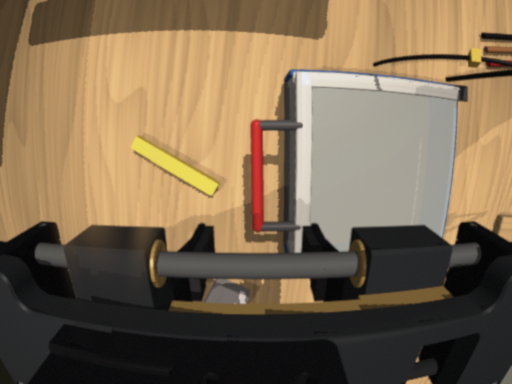

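The wrist picture shows the red bar upright at (257,177), with the hood's front edge at column 287. That puts the bar centre at about (0.4025, 0.276), with the dryer turned about 6°.

Request:
{"name": "step_arm", "arguments": {"deltas": [[-0.15, 0.05, 0.003, -0.0015, -1], [-0.15, 0.1, 0.003, -0.0015, -1], [-0.15, 0.15, 0.003, -0.0015, -1], [-0.15, 0.18, 0.003, -0.0015, -1], [-0.15, 0.191, 0.003, -0.0015, -1], [-0.15, 0.191, 0.003, -0.0015, -1], [-1, 0.191, 0.003, -0.0015, -1], [-1, 0.191, 0.003, -0.0015, -1], [-1, 0.191, 0.003, -0.0015, -1], [-1, 0.191, 0.003, -0.0015, -1]], "newtons": 20}}

```text
time_s: 17.32
tool_pos: [0.403, 0.2777, 0.0864]
tool_rot: [3.7, 89.9, 9.8]
force: [1.2, -0.3, 2.3]
grip_width: 0.0131
```

```bash
python3 - <<'E'
from h import *
for i in range(3): read_camera("side")
goto(.4025,.276,.085,6)
n=0.268
for th in (0,.1,.2,.3,.4,.5,.6,.7,.8,.9,1.0,1.05,1.1,.83): print(th,'x',round(-n*np.sin(th),4),'z',round(n*(1-np.cos(th)),4))
E
```

```text
tcp [0.403  0.2777 0.0863] jaw 6.07 q7 -40.2 shift [ 0.0013 -0.0016 -0.0007] turn 0.07 grip 0.0132 F [0.1 1.  2.6] t 17.475
0 x -0.0 z 0.0
0.1 x -0.0268 z 0.0013
0.2 x -0.0532 z 0.0053
0.3 x -0.0792 z 0.012
0.4 x -0.1044 z 0.0212
0.5 x -0.1285 z 0.0328
0.6 x -0.1513 z 0.0468
0.7 x -0.1727 z 0.063
0.8 x -0.1923 z 0.0813
0.9 x -0.2099 z 0.1014
1.0 x -0.2255 z 0.1232
1.05 x -0.2325 z 0.1347
1.1 x -0.2388 z 0.1464
0.83 x -0.1978 z 0.0871
```

Request:
{"name": "step_arm", "arguments": {"deltas": [[-1, -0.0134, 0, 0.0003, 0], [-1, -0.0268, 0, 0.0013, 0], [-1, -0.0532, 0, 0.0053, 0], [-1, -0.0792, 0, 0.012, 0], [-1, -0.1044, 0, 0.0212, 0], [-1, -0.1285, 0, 0.0328, 0], [-1, -0.1513, 0, 0.0468, 0], [-1, -0.1727, 0, 0.063, 0], [-1, -0.1923, 0, 0.0813, 0], [-1, -0.1978, 0, 0.0871, 0], [-1, -0.1978, 0, 0.0871, 0], [-1, -0.1978, 0, 0.0871, 0]]}}

```text
time_s: 18.98
tool_pos: [0.4869, 0.2856, 0.2834]
tool_rot: [-143.7, 89.7, -137.6]
force: [-4.4, -4.8, 4.5]
grip_width: 0.0135
```

```bash
cat >> h.py <<'E'
def hood():
    p0=np.array([.403,.277,.0857]); e=np.array([np.cos(np.radians(6)),np.sin(np.radians(6)),0])
    for i in range(4):
        read_camera("wrist"); o=monitor.get_obs(); v=o['tool_pos']-p0
        h,z=.268-v@e,v[2]; print('r',round(np.hypot(h,z),4),'th',round(np.arctan2(z,h),3),'F',o['force'].round(1),'w',round(o['grip_width'],4),'lat',round(v@[-e[1],e[0],0],4))
E
python3 - <<'E'
from h import *
hood(); goto(.403,.277,.0857,6)
p,d=read_camera("scene"); q=cv2.resize(p[100:320,220:460],(720,660)[::1]); cv2.imwrite("pics/s1.png",cv2.resize(p[110:310,220:460],(720,600))[:,:,::-1])
E
```

```text
r 0.2698 th 0.822 F [-4.8 -3.   3.7] w 0.0135 lat -0.0002
r 0.2698 th 0.822 F [-4.9 -3.5  3.7] w 0.0132 lat -0.0002
r 0.2698 th 0.822 F [-4.8 -4.   4. ] w 0.013 lat -0.0002
r 0.2698 th 0.822 F [-4.3 -4.5  3.7] w 0.0129 lat -0.0002
tcp [0.4869 0.2856 0.2834] jaw 6.1 q7 -34.0 shift [ 0.198   0.001  -0.0835] turn 0.1 grip 0.0129 F [-4.3 -4.5  3.7] t 19.175
```

View pics/s1.png

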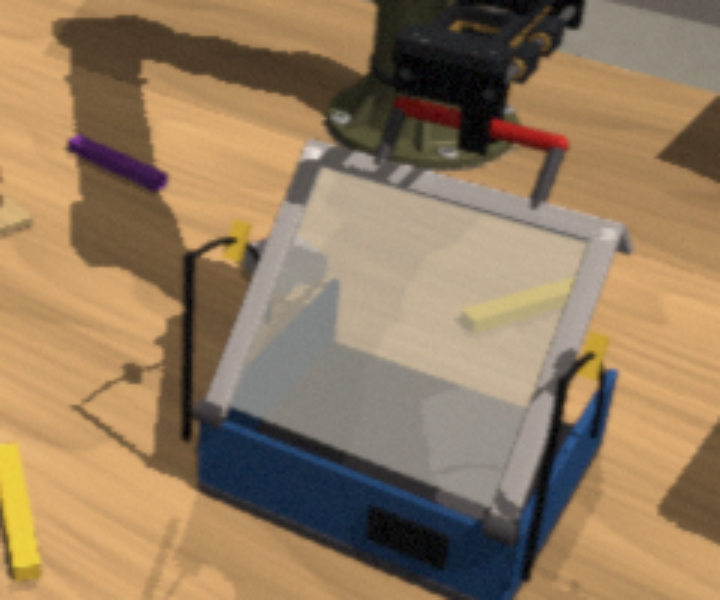

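The picture shows the hood at about 47°, its side frame just short of the yellow marks at (240,240) and (597,352), with the bar still in the fingers. Now past balance and back.

Request:
{"name": "step_arm", "arguments": {"deltas": [[-1, -0.012, 0, 0.0143, 0], [-1, -0.02, 0, 0.025, 0], [-1, -0.0277, 0, 0.0361, 0], [-1, -0.036, 0, 0.0499, 0], [-1, -0.041, 0, 0.0593, 0], [-1, -0.041, 0, 0.0593, 0], [-1, -0.041, 0, 0.0593, 0], [-1, -0.041, 0, 0.0593, 0], [-1, -0.041, 0, 0.0593, 0]]}}

```text
time_s: 20.35
tool_pos: [0.5475, 0.2918, 0.3253]
tool_rot: [-104.1, 89.8, -98.1]
force: [-2.4, -5.0, 4.5]
grip_width: 0.0135
```

```bash
python3 - <<'E'
from h import *
hood()
p,d=read_camera("scene"); cv2.imwrite("pics/s2.png",cv2.resize(p[110:310,220:460],(720,600))[:,:,::-1])
E
```

```text
r 0.2692 th 1.097 F [-2.1 -4.9  5.3] w 0.0133 lat -0.0004
r 0.2692 th 1.097 F [-1.4 -4.6  4.2] w 0.0134 lat -0.0004
r 0.2692 th 1.097 F [-2.  -4.4  5.4] w 0.0132 lat -0.0004
r 0.2692 th 1.097 F [-2.5 -4.2  5.5] w 0.0137 lat -0.0004
```

View pics/s2.png

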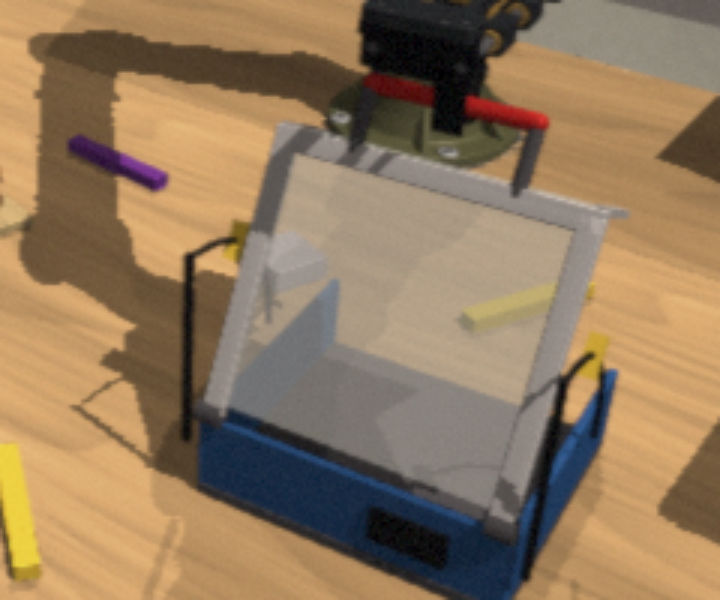

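The frame has moved past the yellow marks (left mark at (237,243)), and the TCP arc gives 1.097 rad. I'm easing back to about 0.83.

Request:
{"name": "step_arm", "arguments": {"deltas": [[-1, 0.005, 0, -0.0094, 0], [-1, 0.0133, 0, -0.0232, 0], [-1, 0.0205, 0, -0.034, 0], [-1, 0.029, 0, -0.045, 0], [-1, 0.035, 0, -0.053, 0], [-1, 0.041, 0, -0.0593, 0], [-1, 0.041, 0, -0.0593, 0], [-1, 0.041, 0, -0.0593, 0], [-1, 0.041, 0, -0.0593, 0], [-1, 0.041, 0, -0.0593, 0], [-1, 0.041, 0, -0.0593, 0]]}}

```text
time_s: 21.98
tool_pos: [0.4894, 0.2863, 0.2838]
tool_rot: [-123.0, 90.0, -116.9]
force: [0.2, -4.8, 0.9]
grip_width: 0.0135
```

```bash
python3 - <<'E'
from h import *
hood()
p,d=read_camera("scene"); cv2.imwrite("pics/s3.png",p[:,:,::-1])
# independent hood angle: plane fit to hood frame/panel depth
for t in ("hood_handle","dryer"):
  for r in regions_of("scene",t)[:1]:
    P=world("scene",d,r['pixels']); P=P[P[:,2]>.11]
    best=0
    rng=np.random.default_rng(0)
    for k in range(300):
        a=P[rng.choice(len(P),3,False)]; n=np.cross(a[1]-a[0],a[2]-a[0]); n/=np.linalg.norm(n)+1e-9
        s=(abs((P-a[0])@n)<.004).sum()
        if s>best: best,bn=s,n
    print(t,len(P),best,'tilt rad',np.arccos(abs(bn[2])).round(3))
read_camera("side")
for t in ("jar","resin","anvil"):
    r=regions_of("side",t)[0]; print(t,r['p'],np.round(r['pixel']))
E
```

```text
r 0.2684 th 0.83 F [-0.4 -5.4  0.5] w 0.0135 lat 0.0003
r 0.2684 th 0.83 F [ 0.6 -6.2 -0.3] w 0.0135 lat 0.0003
r 0.2684 th 0.83 F [-0.4 -4.8 -0.8] w 0.0132 lat 0.0003
r 0.2684 th 0.83 F [-0.3 -6.  -0.6] w 0.0133 lat 0.0003
hood_handle 10269 9575 tilt rad 0.838
dryer 10779 9564 tilt rad 0.834
jar 0.74 [339. 201.]
resin 0.92 [330. 239.]
anvil 0.87 [188. 193.]
```

View pics/s3.png

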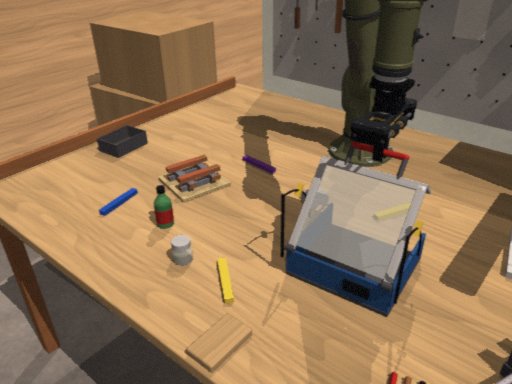

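The final picture shows the third layer on the stack at (195,172), the hood held at (365,215), and the containers and steel block unmoved. The depth plane fit puts the hood at 0.835 rad and the TCP arc at 0.83, so the two agree. Handing in.

```bash
python3 -c "
from cell import *
print(env.sign_off())"
```

```text
the job is handed in; nothing more can be done
None
```

The stack is finished and the hood was still held open when I handed the job in at about 22 s; sign-off gives no verdict.

- **Stack:** both reddish-brown sticks lie as the third layer. The wrist camera put them at (526.5, -269.5) and (505.7, -347.2) mm, within about 1 mm of their targets and under 1° off the board's direction. The lower layers had not moved.
- **Hood:** I lifted it by the red bar to about 1.10 rad, with the side frame visibly past the yellow marks, then eased it back. It was still in the fingers at 0.83 rad by the arm's position and about 0.835 rad by a plane fit to the depth image, about ten degrees below balance.
- **Bystanders:** the jar, bottle and steel block were where they started, within about 4 pixels in the side camera.

**Disagreements:** the scene and side cameras differed by up to about 10 mm on bench positions, so I placed the sticks by the wrist camera. At the end the wrist force showed a steady sideways pull of about 5 N from holding the bar, which did not move the hood.

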